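Refit the splash guard and the control knob of a washed gas hob, and hold the knob in

TASK

The gas hob has just been cleaned: take the metal splash guard out of the drying rack, slide it upright all the way down into the slot in the top of the hob, and let go of it. Then take the control knob from the worktop, turn it so that the flat in its bore matches the flat of the D-shaped valve spindle, push it fully onto the spindle with your fingers, press knob and spindle down as far as they go and keep pressing: finish while still holding the knob pressed in. Leave the jar, the mug and the wooden spoon where they are, without knocking them over.

Things in the scene. Friction and masses are not known exactly. Their poses are not given: they have to be found in the camera images.
- guard: Splash guard: flat aluminium plate, 120 mm long (x), 8 mm thick (y), 95 mm tall (z), 0.17 to 0.31 kg. Starts upright in the middle of the rack, long side along the rack's x. Origin: centre of its lower edge. The lowest 6 mm taper to 4 mm thick and 116 mm long. It may go in either way round. Best pinched across its thickness at the upper edge.
- rack: Low black drying rack, fixed, 200 (x) by 130 mm (y). Origin: centre of its underside. The guard stands on its floor, 12 mm above the worktop (guard's top: 107 mm), in the 11 mm gap between thin steel tines at x = -45 and +45 mm that end 58 mm above the worktop. More such tines stand on both sides. Lift the guard straight up 60 mm or more to clear them.
- hob: Single-burner gas hob with a flat top, 280 mm (x) by 360 mm (y), fixed to the worktop. Origin: centre of its underside; top 75 mm above the worktop. The burner and its black pan support (up to 32 mm above the top) lie at y = +85 mm, the slot at y = -25 mm, the spindle at x = 0, y = -125 mm.
- slot_mouth (a point): Centre of the mouth of the splash guard's slot, level with the hob's top (75 mm above the worktop), axes as the hob. The slot is 124 mm long (x), 10 mm wide (y) and 30 mm deep, straight down, so the seated guard's lower edge is 30 mm below this point and its top 65 mm above it.
- knob: Round black control knob, 36 mm in diameter, 36 mm high, 60 g, standing upright on the worktop, bore down. Origin: centre of its underside, z up. Blind D-shaped bore, 13.8 mm in diameter, 16 mm deep, its flat on the knob's +x side, 3.4 mm from the axis. A thin light metal pointer strip on the top and side marks the +x side. Grip the round side at any angle.
- spindle_tip (a point): Centre of the upper end of the brass D-shaped valve spindle, 24 mm above the hob's top (99 above the worktop) at rest. 12 mm in diameter; flat on this point's +x side, 2.5 mm from the axis; top 2 mm bevelled. A light tick on the dark disc round its foot points to +x. Its angle varies; it does not turn. The knob, matched within 8 degrees, slides on until its underside is 16 mm below this point.
- spindle (a joint): How far the spindle is pressed down, m: 0 at rest, 0.005 at its stop. It springs back: 4 N to start it, 9 N at the stop.
- jar: Bystander: clear storage jar with a wooden lid, 80 mm in diameter, 95 mm high, loose. Origin: centre of its underside.
- mug: Bystander: white mug, 76 mm in diameter, 85 mm high, loose. Origin: centre of its underside.
- spoon: Bystander: wooden spoon, 240 mm long, lying flat in front of the robot, loose.
Mind the look-alikes: they are no part of the job. There is more than one size of the guard; the one meant has the size given above.

How it is judged:
By the outcome, as a careful person would: the job done as asked, in the order asked, and still so for the second after the job is handed in, while the arm keeps its last pose, push and grip.
It also fails if it takes over 54 s, if anything falls off the work surface, if the arm or the gripper's body presses on something with over 40 N, if the wrist force passes 120 N, or if a joint passes its speed limit or range.

ROBOT

A 7-joint arm with a two-finger parallel gripper is mounted at the origin on the work surface. World frame = base frame: x ahead of the robot, y to its left, z up, the work surface at z = 0. Lengths are in m, angles in rad, forces in N, time in s.
With the tool pointing down it reaches from about 0.425 to 1.025 m from the base axis. Payload 3.6 kg.
Tool frame: the origin (TCP) lies between the finger pads; the fingertips stand 14 mm ahead of it and the grasp point (between the pads) lies 5 mm behind it; z points along the fingers, y is the direction in which the jaws open and shut (so a half turn about z gives the same grasp; the last joint's range is limited). The gripper opens to 85 mm and grips with 20 to 120 N. Pads are 22 mm wide; open, the fingers measure 114 mm over their backs; the gripper's body (76 mm by 85 mm) begins 54 mm behind the grasp point. The pads swing forward as they close: fully open they stand 13 mm farther back than shut.
Start: joints at [1.159, 0.591, 0.048, 1.609, -0.033, 0.943, -0.034], TCP at [0.227, -0.688, 0.245] pointing down, gripper open.
Joint ranges: [-2.69, 2.69], [-0.47, 2.24], [-1.27, 1.36], [0.19, 2.51], [-1.53, 4.68], [0.08, 2.07], [-3.09, 3.09]. Speed limits (rad/s): [2.57, 2.57, 3.14, 3.14, 3.14, 3.14, 3.14].

INTERFACE

Orientations are given as [roll, pitch, yaw] about the fixed x, y, z axes, in that order (R = Rz(yaw) Ry(pitch) Rx(roll)).
In Python, from rig import read_state, vision, close_job gives the robot as it stands. The module is installed in compiled form; this text tells all that it offers.
- The arm moves only by the tool arm_command, never from a script. Its argument "series" is a list of rows, each a list of 3 entries, a list of its own where there are three numbers: the shift along the world's x, y, z in cm, then the turn about the world's z in rad, then the closure in counts, from 0 (fully open) to 255 (shut). A call has 1 to 20 rows; each row shifts and turns the pose as measured when the row begins; what a row does not reach is not made up. A row lasts 1/12 s, in which the tool goes at most 41.7 mm and 7.16 degrees, less where a joint would pass 70% of its speed; a pose out of reach is approached as far as the arm can. A call with a gripper value outside its range is refused whole. The fingers move at their own pace and stop on an object; the grip force is fixed at half the most. Time passes only in rows, so rows that do not move let the fingers close. It gives the time, the measured TCP pose, the force and the opening at its end, in the units of the state.
- read_state(): the state, without advancing time (a new reading comes with each control period).
- vision.camera(name): name is "side" or "top"; returns (picture, depth): 480x640x3 uint8, red, green, blue; 480x640 float32, m along the optical axis (not along the pixel's ray), 0 where there is no reading.
- vision.camera_model(name): a dict with "mtx" (3x3 intrinsics, pixels), "xyz" and "orientation" of the camera in the world. Camera axes: x right, y down, z forward; pixel columns grow to the right and rows downward; lengths in m; the calibration is good to about 2 mm. A picture is of the moment at which its call begins. camera_model takes no time and is no camera call.
- close_job(): hands the job in, once; it reports no verdict.
The state is a dict: "time": time; "joint_positions": joint angles; "joint_vel": joint speeds; "effort": joint torques, N m; "tool_pos": TCP position; "tcp_rot": TCP orientation; "force": force on the tool from outside, world axes, zero at the start; "ft_torque": the same for the moment, N m; "opening": finger opening in m.
Only numpy, scipy, OpenCV 4.12 (cv2) and the standard library are available. Lean on these libraries where they do the work, as an engineer would, in place of code of your own. Each camera call takes 0.05 s, during which the arm holds its last target. There are 200 camera calls.

## Working session

There is one attempt and no reset: what is moved stays moved. The work goes in short steps, Python scripts to look and compute and a tool call to move; the robot and the scene stay as the last step left them, time stands still between calls to the robot, and variables do not carry over. Pictures are saved under pics/ and viewed, about 8 in all and at most 12, crops included, and the job is handed in when it is done.

Besides the shell and the picture viewer there is one more tool, called after "Call:" as name(argument=value, ...), one argument or row to a line, values as JSON. arm_command: Moves the arm, as the interface text tells. Its arguments: {"type":"object","properties":{"series":{"type":"array"}},"required":["series"]}

```bash
mkdir -p pics; cat > h.py <<'E'
import numpy as np, cv2
from rig import read_state, vision, close_job
from scipy.spatial.transform import Rotation as R
def cam(n):
    p,d=vision.camera(n); m=vision.camera_model(n)
    K=np.array(m["mtx"]); o=np.array(m["orientation"]); 
    Rm=o if o.shape==(3,3) else R.from_euler('xyz',o).as_matrix()
    return p,d,K,Rm,np.array(m["xyz"])
def cloud(d,K,Rm,t):
    v,u=np.mgrid[:480,:640]
    P=np.stack([(u-K[0,2])/K[0,0]*d,(v-K[1,2])/K[1,1]*d,d],-1)
    return P@Rm.T+t
def save(n,p): cv2.imwrite("pics/"+n,p[...,::-1])
E
python3 - <<'E'
from h import *
for n in("top","side"):
    p,d,K,Rm,t=cam(n); save(n+"0.png",p); np.savez(n+"0.npz",p=p,d=d,K=K,R=Rm,t=t)
    print(n,K.tolist(),t,Rm.round(3).tolist())
print(read_state())
E
```

```text
top [[444.73925813547913, 0.0, 316.280960392009], [0.0, 444.73925813547913, 244.05232421712986], [0.0, 0.0, 1.0]] [ 0.41234658 -0.06031408  0.95191785] [[-0.016, -0.983, 0.181], [-1.0, 0.015, -0.007], [0.004, -0.181, -0.983]]
side [[495.9787363977767, 0.0, 317.4572431871843], [0.0, 495.9787363977767, 236.45316646235347], [0.0, 0.0, 1.0]] [0.40294981 0.60390539 0.75663636] [[-0.965, -0.189, 0.182], [-0.262, 0.649, -0.714], [0.017, -0.737, -0.676]]
{'time': 0.1, 'joint_positions': array([ 1.15850682,  0.59199377,  0.04832803,  1.60970565, -0.03328763,
        0.94272652, -0.03366847]), 'joint_vel': array([ 0.00099935, -0.00078806, -0.00205622, -0.00391273,  0.00082078,
       -0.00063546, -0.0011522 ]), 'effort': array([ 4.35146416e-03, -5.50001192e+01,  1.55319214e+00, -1.98825127e+01,
        9.73909919e-03,  3.83935083e-03,  6.66583844e-06]), 'tool_pos': array([ 0.22699261, -0.68778136,  0.24427574]), 'tcp_rot': array([-3.13956877e+00,  1.35143593e-04,  3.18888732e-01]), 'force': array([-2.24158535e-01,  9.93430880e-04, -1.11447767e+00]), 'ft_torque': array([ 0.00803053, -0.00654242,  0.01325974]), 'opening': 0.08553750350112276}
```

View pics/top0.png

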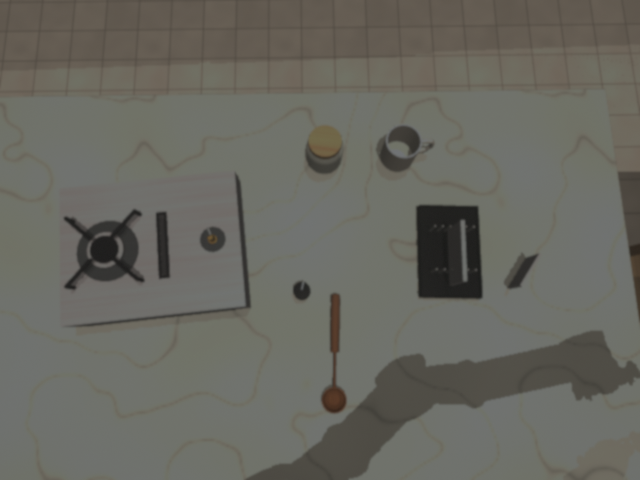

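View pics/side0.png

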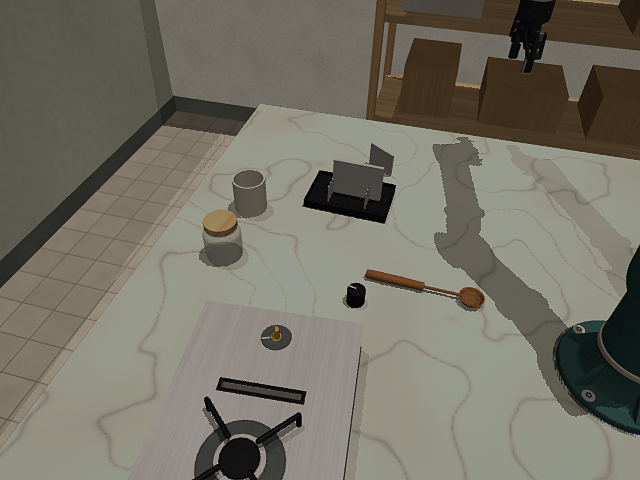

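The top view shows the hob at left, with burner (105,250), slot (163,245) and spindle (212,238). The knob is at (301,290) with its pointer up. The rack is at (449,252) with a plate at (457,252). There is a loose plate at (520,270), so two plates could be the guard. The one in the rack should be it, pending a size check. The side view agrees: plate in rack (357,180), loose one (381,160).

```bash
cat > m.py <<'E'
from h import *
def ld(n):
    z=np.load(n+"0.npz"); return z["p"],z["d"],z["K"],z["R"],z["t"]
def rect(P,m,name):
    q=P[m]; xy=q[:,:2].astype(np.float32)*1000
    c,s,a=cv2.minAreaRect(xy); print(name,len(q),"c",np.round(c,1),"size",np.round(s,1),"ang",round(a,2),"z",np.percentile(q[:,2],[5,50,95]).round(4),"mean",q.mean(0).round(4))
for n in("top","side"):
    p,d,K,Rm,t=ld(n); P=cloud(d,K,Rm,t); x,y,z=P[...,0],P[...,1],P[...,2]; ok=d>0
    br=p.astype(int).sum(-1)
    print(n,"table z",np.median(z[ok&(abs(z)<.03)&(abs(x-.5)<.2)]))
    rk=ok&(y<-.25)&(y>-.5)&(x>.2)&(x<.6)
    rect(P,rk&(z>.1)&(z<.12),"guardtop"); rect(P,rk&(z>.07)&(z<.12),"guard70+")
    rect(P,rk&(z>.006)&(z<.02)&(br<90)&(y>-.43),"rack")
    rect(P,ok&(z>.02)&(y<-.45)&(y>-.6)&(x<.6)&(x>.25),"decoy")
    h=ok&(y>.05)&(y<.65)&(x>.2)&(x<.65)
    rect(P,h&(abs(z-.075)<.006),"hobtop")
    rect(P,h&(z>.083)&(y<.25),"spindle"); rect(P,h&(z>.094)&(y<.25),"spindletip")
    rect(P,ok&(z>.03)&(z<.045)&(abs(y)<.1)&(x>.2)&(x<.45),"knobtop")
    rect(P,ok&(z>.085)&(z<.11)&(y<.05)&(y>-.12)&(x>.4)&(x<.75),"jar")
    rect(P,ok&(z>.075)&(z<.1)&(y<-.12)&(y>-.35)&(x>.5)&(x<.75),"mug")
# crops
p,*_=ld("top"); q,*_=ld("side")
def C(p,u,v,w,h): return cv2.convertScaleAbs(cv2.resize(p[v-h//2:v+h//2,u-w//2:u+w//2],(400,300),interpolation=cv2.INTER_CUBIC),alpha=1.6)
save("crops.png",np.vstack([np.hstack([C(p,212,238,48,36),C(p,301,290,48,36)]),np.hstack([C(p,480,252,160,120),C(q,360,180,120,90)])]))
E
python3 m.py
```

```text
top table z -0.0011517928457146498
guardtop 281 c [ 546.1 -350.3] size [  9.2 107.7] ang 88.1 z [0.1016 0.1053 0.1079] mean [ 0.5459 -0.3497  0.1051]
guard70+ 555 c [ 545.8 -349.9] size [  9.9 108.2] ang 88.38 z [0.0723 0.1003 0.1072] mean [ 0.5443 -0.3481  0.0951]
rack 272 c [ 539.6 -348.8] size [127.7 120.6] ang 88.34 z [0.0079 0.0106 0.0144] mean [ 0.5519 -0.3571  0.0108]
decoy 360 c [ 517.4 -497.6] size [ 7.2 80.7] ang 54.57 z [0.0234 0.0493 0.0626] mean [ 0.5162 -0.4954  0.0468]
hobtop 17475 c [550.3 264.7] size [230.9 362.1] ang 5.25 z [0.0714 0.074  0.0772] mean [0.5367 0.2604 0.0741]
spindle 36 c [585.6 141. ] size [ 8.5 11.6] ang 33.33 z [0.086  0.0957 0.0994] mean [0.5852 0.1404 0.0941]
spindletip 23 c [585.9 141.9] size [ 7.5 11.6] ang 18.47 z [0.0947 0.0969 0.0996] mean [0.5859 0.1412 0.097 ]Traceback (most recent call last):
  File "m.py", line 18, in <module>
    rect(P,ok&(z>.03)&(z<.045)&(abs(y)<.1)&(x>.2)&(x<.45),"knobtop")
    ~~~~^^^^^^^^^^^^^^^^^^^^^^^^^^^^^^^^^^^^^^^^^^^^^^^^^^^^^^^^^^^^
  File "m.py", line 6, in rect
    c,s,a=cv2.minAreaRect(xy); print(name,len
[... 187 characters left out ...]
                                                      ~~~~~~~~~~~~~^^^^^^^^^^^^^^^^^^
    return _quantile_unchecked(
        a, q, axis, out, overwrite_input, method, keepdims, weights)
    return _ureduce(a,
                    func=_quantile_ureduce_func,
    ...<5 lines>...
                    overwrite_input=overwrite_input,
                    method=method)
    r = func(a, **kwargs)
    result = _quantile(arr,
                       quantiles=q,
    ...<2 lines>...
                       out=out,
                       weights=wgt)
    slices_having_nans = np.isnan(arr[-1, ...])
                                  ~~~^^^^^^^^^
IndexError: index -1 is out of bounds for axis 0 with size 0
```

The x limits cut off the guard and hob, so I'll widen the regions.

```bash
sed -i 's/(x>.2)&(x<.6)$/(x>.3)\&(x<.75)/; s/(x>.2)&(x<.65)/(x>.2)\&(x<.85)/; s/(abs(y)<.1)&(x>.2)&(x<.45)/(abs(y)<.1)\&(x>.35)\&(x<.6)/; s/(x>.4)&(x<.75)/(x>.55)\&(x<.95)/; s/(x>.5)&(x<.75)/(x>.6)\&(x<.95)/; s/    q=P\[m\]; /    q=P[m]\n    if len(q)<4: print(name,"none"); return\n    /' m.py; sed -i 's/&(y>-.6)&(x<.6)&(x>.25)/\&(y>-.6)\&(x<.7)\&(x>.4)/' m.py; python3 m.py
```

```text
top table z -0.0011517928457146498
guardtop 309 c [ 551.8 -350.5] size [  9.2 119.2] ang 88.1 z [0.1015 0.1053 0.1079] mean [ 0.5513 -0.3499  0.105 ]
guard70+ 618 c [ 628.1 -322.6] size [276.9  51.1] ang 19.69 z [0.0722 0.1    0.1072] mean [ 0.5517 -0.3476  0.0949]
rack 307 c [ 565.4 -349.5] size [127.7 172.3] ang 88.34 z [0.0079 0.0106 0.0144] mean [ 0.5589 -0.3585  0.0108]
decoy 360 c [ 517.4 -497.6] size [ 7.2 80.7] ang 54.57 z [0.0234 0.0493 0.0626] mean [ 0.5162 -0.4954  0.0468]
hobtop 22826 c [575.5 267.3] size [280.9 362.2] ang 5.42 z [0.0714 0.074  0.077 ] mean [0.571  0.2605 0.074 ]
spindle 36 c [585.6 141. ] size [ 8.5 11.6] ang 33.33 z [0.086  0.0957 0.0994] mean [0.5852 0.1404 0.0941]
spindletip 23 c [585.9 141.9] size [ 7.5 11.6] ang 18.47 z [0.0947 0.0969 0.0996] mean [0.5859 0.1412 0.097 ]
knobtop 324 c [521.4  19.1] size [145.9 148.9] ang 87.08 z [0.0309 0.035  0.0419] mean [ 0.4936 -0.0055  0.0353]
jar 863 c [784.9 -87.3] size [65.4 69.5] ang 89.15 z [0.0903 0.0933 0.096 ] mean [ 0.7838 -0.0868  0.0933]
mug 339 c [ 741.2 -268.8] size [298.6 125.8] ang 52.38 z [0.0757
[... 493 characters left out ...]
.044  0.062 ] mean [ 0.5164 -0.4958  0.0432]
hobtop 28498 c [579.3 240.9] size [280.7 313.4] ang 5.33 z [0.0717 0.0738 0.0764] mean [0.5819 0.2417 0.0738]
spindle 51 c [586.7 141. ] size [ 8.2 11.8] ang 36.53 z [0.0843 0.0948 0.0983] mean [0.5859 0.1427 0.093 ]
spindletip 27 c [586.6 140.9] size [ 7.4 11.8] ang 34.89 z [0.095  0.0971 0.0984] mean [0.5865 0.1416 0.0969]
knobtop 223 c [486.  -33.6] size [34.9 35.6] ang 11.33 z [0.0311 0.0345 0.0369] mean [ 0.4857 -0.0326  0.0344]
jar 684 c [786.2 -85.7] size [67.5 67.9] ang 84.53 z [0.0881 0.0937 0.0957] mean [ 0.7843 -0.0837  0.0932]
mug 307 c [ 742.9 -269.6] size [299.2 128.8] ang 52.45 z [0.0759 0.0818 0.087 ] mean [ 0.7733 -0.2557  0.0815]
```

View pics/crops.png

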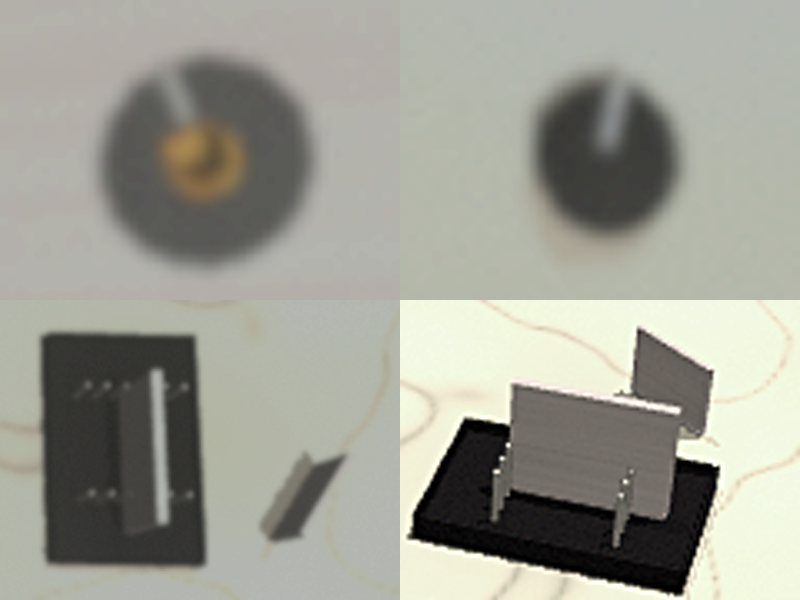

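The rack plate measures 120 mm long with its top at 0.105 m, so it is the guard. The loose plate is 81 mm long and 62 mm high, so it is the look-alike. The crop shows the spindle tick up-left of the disc and the knob pointer up and slightly right. Next I'll measure the slot and both angles.

```bash
cat > m2.py <<'E'
from m import ld,rect
from h import *
def plane(K,Rm,t,h):
    v,u=np.mgrid[:480,:640]; r=np.stack([(u-K[0,2])/K[0,0],(v-K[1,2])/K[1,1],np.ones_like(u,float)],-1)@Rm.T
    return t+r*((h-t[2])/r[...,2])[...,None]
for n in("top","side"):
    p,d,K,Rm,t=ld(n); br=p.astype(int).sum(-1); sat=p.max(-1).astype(int)-p.min(-1)
    g=np.hypot
    H=plane(K,Rm,t,.074); x,y=H[...,0],H[...,1]
    hobm=np.median(br[(abs(x-.55)<.05)&(abs(y-.2)<.02)])
    m=(abs(x-.578)<.08)&(abs(y-.242)<.025)&(br<.55*hobm); rect(H,m,n+" slot")
    c=np.array([.5865,.1415])
    disc=(g(x-c[0],y-c[1])<.03)&(br<.72*hobm)|(g(x-c[0],y-c[1])<.017); rect(H,disc,n+" disc")
    rr=g(x-c[0],y-c[1]); mm=(rr>.0085)&(rr<.0205); dm=np.median(br[mm]); 
    tk=mm&(br>dm*1.25)&(sat<60); rect(H,tk,n+" tick"); dc=H[disc][:,:2]; dc=(dc.min(0)+dc.max(0))/2
    w=(br[tk]-dm)[:,None]; v=(H[tk][:,:2]*w).sum(0)/w.sum()-dc; print("tick ang",np.degrees(np.arctan2(v[1],v[0])),np.hypot(*v),"centre",dc)
    Q=plane(K,Rm,t,.035); x,y=Q[...,0],Q[...,1]; c=np.array([.486,-.0335])
    rr=g(x-c[0],y-c[1]); k=rr<.030
    blk=k&(br<.4*np.median(br[(rr>.04)&(rr<.06)])); rect(Q,blk,n+" knob dark")
    mm=rr<.016; dm=np.median(br[mm]); tk=mm&(br>dm*1.5); rect(Q,tk,n+" ptr")
    w=(br[tk]-dm)[:,None]; q=Q[tk][:,:2]; cc=(q*w).sum(0)/w.sum(); C=np.cov(((q-cc)*np.sqrt(w)).T); ev,V=np.linalg.eigh(C); e=V[:,1]*np.sign(V[0,1]); v=cc-c
    print("ptr axis",np.degrees(np.arctan2(e[1],e[0])),"from c",np.degrees(np.arctan2(v[1],v[0])),cc)
E
sed -i 's/^for n in("top","side"):$/if __name__=="__main__":\n  for n in():/;' m.py; python3 - <<'E'
s=open('m.py').read(); i=s.index('if __name__'); open('m.py','w').write(s[:i])
E
python3 m2.py
```

```text
top slot 634 c [578.6 242.1] size [133.   19.5] ang 5.34 z [0.074 0.074 0.074] mean [0.5773 0.242  0.074 ]
top disc 471 c [587.9 143.2] size [49.3 48.2] ang 1.23 z [0.074 0.074 0.074] mean [0.5876 0.1424 0.074 ]
top tick 19 c [597.2 148.4] size [14.3  6. ] ang 1.6 z [0.074 0.074 0.074] mean [0.5981 0.1486 0.074 ]
tick ang 27.493433462515384 0.012084149962400486 centre [0.58787144 0.14311312]
top knob dark 147 c [484.1 -33. ] size [30. 29.] ang 73.17 z [0.035 0.035 0.035] mean [ 0.4832 -0.0334  0.035 ]
top ptr 22 c [494.  -36.7] size [ 6.2 12.4] ang 89.36 z [0.035 0.035 0.035] mean [ 0.4947 -0.0359  0.035 ]
ptr axis -12.213724724766971 from c -15.183241031660238 [ 0.49494969 -0.03592877]
side slot 1219 c [577.5 249. ] size [138.3  43.8] ang 3.31 z [0.074 0.074 0.074] mean [0.5761 0.2413 0.074 ]
side disc 604 c [588.  141.5] size [50.1 50.6] ang 17.43 z [0.074 0.074 0.074] mean [0.5879 0.1415 0.074 ]
side tick 12 c [599.8 142.6] size [14.9  4.6] ang 51.88 z [0.074 0.074 0.074] mean [0.6017 0.1447 0.074 ]
tick ang 16.66029179601329 0.014416470392894981 centre [0.58842843 0.14132136]
side knob dark 290 c [484.6 -27.1] size [34.8 46.2] ang 12.67 z [0.035 0.035 0.035] mean [ 0.4843 -0.0257  0.035 ]
side ptr 17 c [488.5 -32.7] size [10.7 27.2] ang 43.62 z [0.035 0.035 0.035] mean [ 0.4931 -0.0371  0.035 ]
ptr axis -15.81778985206599 from c -28.908863816723876 [ 0.49398796 -0.03791121]
```

Call:
arm_command(
  series=[
    [[2.3,2.4,0],-0.025,0],
    [[2.3,2.4,0],-0.025,0],
    [[2.3,2.4,0],-0.025,0],
    [[2.3,2.4,0],-0.025,0],
    [[2.3,2.4,0],-0.025,0],
    [[2.3,2.4,0],-0.025,0],
    [[2.3,2.4,0],-0.025,0],
    [[2.3,2.4,0],-0.025,0],
    [[2.3,2.4,0],-0.025,0],
    [[2.3,2.4,0],-0.025,0],
    [[2.3,2.4,0],-0.025,0],
    [[2.3,2.4,0],-0.025,0],
    [[2.3,2.4,0],-0.025,0],
    [[2.3,2.4,0],-0.025,0],
    [[0,0,0],0,0],
  ],
)

```text
time: 1.35
tool_pos: [0.5509, -0.3311, 0.2365]
tcp_rot: [-3.128, 0.013, -0.059]
force: [0.3, 0.3, -0.7]
opening: 0.0852
```

```bash
cat > ang.py <<'E'
from m import ld
from h import *
def prof(n,c,h,r0,r1,guess):
    p,d,K,Rm,t=ld(n); g=p.astype(np.float32).sum(-1)
    th=np.radians(np.arange(-180,180,1.)); r=np.linspace(r0,r1,12)
    X=np.stack([c[0]+r[:,None]*np.cos(th),c[1]+r[:,None]*np.sin(th),np.full((12,360),h)],-1)
    q=(X-t)@Rm; u=(q[...,0]/q[...,2]*K[0,0]+K[0,2]).astype(np.float32); v=(q[...,1]/q[...,2]*K[1,1]+K[1,2]).astype(np.float32)
    b=cv2.remap(g,u,v,cv2.INTER_LINEAR).mean(0); a=np.degrees(th)
    w=np.where(abs(a-guess)<45,np.clip(b-np.median(b)-.3*(b.max()-np.median(b)),0,None),0)
    print(n,np.round(c,4),h,"ang",round((w*a).sum()/w.sum(),1),"peak",a[b.argmax()],b.max().round(),np.median(b))
for n,c in(("top",(.5879,.1431)),("side",(.5884,.1413)),("top",(.5875,.1423)),("side",(.5875,.1423))): prof(n,c,.0755,.012,.021,22)
for n,c in(("top",(.486,-.0335)),("side",(.486,-.0335)),("top",(.4855,-.0325)),("side",(.4855,-.0325))): prof(n,c,.036,.004,.016,-13)
# knob circle from depth
for n in("top","side"):
    p,d,K,Rm,t=ld(n); P=cloud(d,K,Rm,t); m=(d>0)&(P[...,2]>.028)&(P[...,2]<.042)&(np.hypot(P[...,0]-.486,P[...,1]+.033)<.03)
    print(n,cv2.minEnclosingCircle((P[m][:,:2]*1000).astype(np.float32)))
E
python3 ang.py
```

```text
top [0.5879 0.1431] 0.0755 ang 22.6 peak 23.0 252.0 166.05444
side [0.5884 0.1413] 0.0755 ang 21.7 peak 20.0 458.0 182.95322
top [0.5875 0.1423] 0.0755 ang 24.6 peak 24.000000000000004 251.0 166.05896
side [0.5875 0.1423] 0.0755 ang 17.3 peak 16.0 461.0 182.9106
top [ 0.486  -0.0335] 0.036 ang -14.5 peak -14.999999999999998 246.0 121.277466
side [ 0.486  -0.0335] 0.036 ang -23.5 peak -22.0 389.0 50.84664
top [ 0.4855 -0.0325] 0.036 ang -19.2 peak -19.0 242.0 124.58496
side [ 0.4855 -0.0325] 0.036 ang -28.7 peak -26.0 372.0 50.327187
top ((485.13360595703125, -34.42129135131836), 18.1998233795166)
side ((486.39605712890625, -33.88332748413086), 18.875717163085938)
```

Angle readings: the tick is at about +22° (22.6 top, 21.7 side) and the pointer at about −13°. Next I correct above the guard and go down part way.

Call:
arm_command(
  series=[
    [[0.1,-1.9,-2],0.026,0],
    [[0,0,-3],0,0],
    [[0,0,-1],0,0],
    [[0,0,0],0,0],
    [[0,0,0],0,0],
  ],
)

```text
time: 1.77
tool_pos: [0.5558, -0.3448, 0.1744]
tcp_rot: [-3.125, 0.012, -0.02]
force: [0.5, 0.4, -0.2]
opening: 0.0855
```

Call:
arm_command(
  series=[
    [[-0.4,-0.5,0],-0.013,0],
    [[0,0,0],0,0],
    [[0,0,-1],0,0],
    [[0,0,-1],0,0],
    [[0,0,0],0,0],
    [[0,0,0],0,0],
  ],
)

```text
time: 2.27
tool_pos: [0.5516, -0.3532, 0.1572]
tcp_rot: [-3.129, 0.007, -0.038]
force: [-0.1, -0.6, -0.1]
opening: 0.0854
```

Call:
arm_command(
  series=[
    [[0,0.25,-1.2],0.004,0],
    [[0,0,-1.2],0,0],
    [[0,0,-1.2],0,0],
    [[0,0,-1.2],0,0],
    [[0,0,-1],0,0],
    [[0,0,0],0,0],
    [[0,0,0],0,0],
  ],
)

```text
time: 2.85
tool_pos: [0.551, -0.3491, 0.0913]
tcp_rot: [-3.127, 0.009, -0.033]
force: [-0.3, -0.6, 0.6]
opening: 0.0853
```

Call:
arm_command(
  series=[
    [[0,-0.08,0],0,150],
    [[0,0,0],0,190],
    [[0,0,0],0,255],
    [[0,0,0],0,255],
    [[0,0,0],0,255],
    [[0,0,0],0,255],
    [[0,0,0],0,255],
    [[0,0,0],0,255],
    [[0,0,0],0,255],
    [[0,0,0],0,255],
  ],
)

```text
time: 3.68
tool_pos: [0.5518, -0.3512, 0.093]
tcp_rot: [-3.13, 0.006, -0.033]
force: [-0.0, -0.8, -0.9]
opening: 0.007
```

Call:
arm_command(
  series=[
    [[0,0,1],0,255],
    [[0,0,1.5],0,255],
    [[0,0,2],0,255],
    [[0,0,2],0,255],
    [[0,0,2],0,255],
    [[0,0,2],0,255],
    [[0,0,1.5],0,255],
    [[0,0,1],0,255],
    [[0,0,0],0,255],
    [[0,0,0],0,255],
  ],
)

```text
time: 4.52
tool_pos: [0.5463, -0.3489, 0.2287]
tcp_rot: [-3.126, 0.015, -0.033]
force: [0.1, 0.3, -3.8]
opening: 0.0072
```

Guard lifted. Now I carry it over the slot (dx +3.2, dy +59 cm, turn +0.128).

Call:
arm_command(
  series=[
    [[0.1,1.5,0],0.006,255],
    [[0.2,2.5,0],0.007,255],
    [[0.2,3.2,0],0.007,255],
    [[0.2,3.2,0],0.007,255],
    [[0.2,3.2,0],0.007,255],
    [[0.2,3.2,0],0.007,255],
    [[0.2,3.2,0],0.007,255],
    [[0.2,3.2,0],0.007,255],
    [[0.2,3.2,0],0.007,255],
    [[0.2,3.2,0],0.007,255],
    [[0.2,3.2,0],0.007,255],
    [[0.2,3.2,0],0.007,255],
    [[0.2,3.2,0],0.007,255],
    [[0.2,3.2,0],0.007,255],
    [[0.2,3.2,0],0.007,255],
    [[0.2,3.2,0],0.007,255],
    [[0.2,3,0],0.007,255],
    [[0.1,2,0],0.007,255],
    [[0.1,1.5,0],0,255],
    [[0,0,0],0,255],
  ],
)

```text
time: 6.18
tool_pos: [0.5484, 0.2502, 0.2044]
tcp_rot: [-3.118, 0.066, 0.113]
force: [-0.6, 0.6, -2.9]
opening: 0.0069
```

Call:
arm_command(
  series=[
    [[0,0,0],0,255],
    [[0,0,0],0,255],
  ],
)

```text
time: 6.35
tool_pos: [0.545, 0.2518, 0.202]
tcp_rot: [-3.119, 0.072, 0.118]
force: [0.2, -0.1, -3.0]
opening: 0.0071
```

```bash
python3 -c "
from h import *
s=read_state(); print(s['tool_pos'],s['tcp_rot'],s['joint_positions'],s['joint_vel'])"
```

```text
[0.54503262 0.25177272 0.20201089] [-3.11890581  0.07164638  0.11805058] [-0.48072541  0.50889924 -0.00614833  1.8931715  -0.06132297  0.79917291
 -1.89566303] [-0.00603569  0.00903504  0.00741218  0.02495028  0.01229283  0.0034169
  0.00117376]
```

Call:
arm_command(
  series=[
    [[1.2,-0.3,0.8],-0.006,255],
    [[1.2,-0.3,0.8],-0.006,255],
    [[0.8,-0.3,0.8],-0.006,255],
    [[0,0,0],-0.005,255],
    [[0,0,0],0,255],
    [[0,0,0],0,255],
  ],
)

```text
time: 6.85
tool_pos: [0.5739, 0.2335, 0.2235]
tcp_rot: [-3.126, 0.082, 0.085]
force: [1.0, 0.6, -2.3]
opening: 0.0069
```

```bash
cat > gm.py <<'E'
from h import *
import sys
k=sys.argv[1]
for n in("side","top"):
    p,d,K,Rm,t=cam(n); save(f"{n}{k}.png",p); np.savez(n+k+".npz",p=p,d=d,K=K,R=Rm,t=t); P=cloud(d,K,Rm,t)
    z0=float(sys.argv[2])  # lower edge z approx
    m=(d>0)&(P[...,2]>z0+.012)&(P[...,2]<z0+.06)&(abs(P[...,0]-.575)<.09)&(abs(P[...,1]-.242)<.03); q=P[m]
    if len(q)<50: print(n,len(q)); continue
    c=np.median(q,0); A=np.c_[q[:,0]-c[0],q[:,2]-c[2],np.ones(len(q))]
    s=np.linalg.lstsq(A,q[:,1],rcond=None)[0]; r=q[:,1]-A@s; g=abs(r)<.004; s=np.linalg.lstsq(A[g],q[g,1],rcond=None)[0]
    G=q[g]; y_at=lambda z:s[0]*(.578-c[0])+s[1]*(z-c[2])+s[2]
    xz=(G[:,[0,2]]*1000).astype(np.float32)
    print(n,len(G),"yaw",np.degrees(np.arctan(s[0])).round(2),"dy/dz",s[1].round(4),"face y at lower edge",y_at(z0).round(4),"mid",y_at(z0+.035).round(4))
    for a in np.arange(z0+.015,z0+.06,.01):
        w=G[abs(G[:,2]-a)<.004]; 
        if len(w)>5: print("  z",a.round(3),"x",w[:,0].min().round(4),w[:,0].max().round(4))
print(read_state()["tool_pos"],read_state()["tcp_rot"])
E
python3 gm.py 1 0.142
```

```text
side 1726 yaw 4.79 dy/dz -0.0114 face y at lower edge 0.2377 mid 0.2373
  z 0.157 x 0.5096 0.6284
  z 0.167 x 0.5099 0.6299
  z 0.177 x 0.5108 0.6309
  z 0.187 x 0.5111 0.6321
  z 0.197 x 0.5126 0.6327
top 399 yaw 4.51 dy/dz -0.0098 face y at lower edge 0.231 mid 0.2306
  z 0.157 x 0.5086 0.5899
  z 0.167 x 0.5091 0.5843
  z 0.177 x 0.5086 0.6282
  z 0.187 x 0.5104 0.6293
  z 0.197 x 0.5111 0.6308
[0.57321972 0.2339554  0.22320596] [-3.12599091  0.08337464  0.08621281]
```

View pics/side1.png

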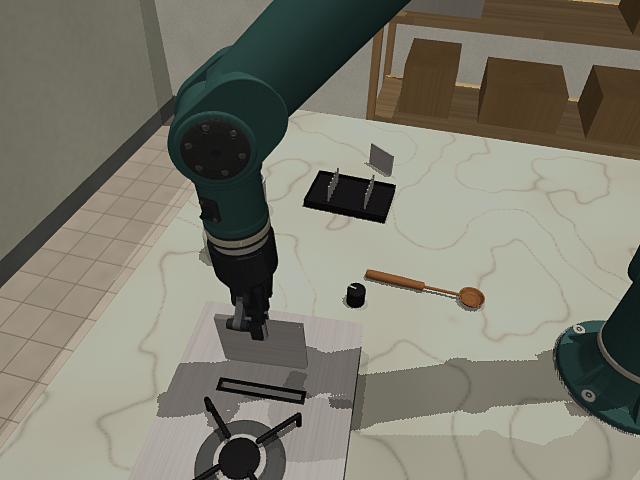

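The side view shows the guard held at (262,345) in front of the slot at (262,391), leaning 4° in its own plane. Its lower edge is at about (0.568, 0.234) and the slot is at (0.578, 0.242). I'll shift it +1.0, +0.8 cm and come down part of the way.

Call:
arm_command(
  series=[
    [[0.5,0.4,0],0.006,255],
    [[0.5,0.4,0],0.006,255],
    [[0,0,-1],0,255],
    [[0,0,-1],0,255],
    [[0,0,-1],0,255],
    [[0,0,0],0,255],
    [[0,0,0],0,255],
  ],
)

```text
time: 7.53
tool_pos: [0.5815, 0.2445, 0.188]
tcp_rot: [-3.126, 0.087, 0.103]
force: [-0.2, 1.0, -1.9]
opening: 0.0068
```

```bash
python3 gm.py 2 0.112; python3 -c "
from h import *
print(read_state()['joint_positions'])"
```

```text
side 1527 yaw 5.8 dy/dz -0.0115 face y at lower edge 0.2479 mid 0.2475
  z 0.127 x 0.5175 0.6363
  z 0.137 x 0.5176 0.6374
  z 0.147 x 0.5185 0.6386
  z 0.157 x 0.5194 0.6392
  z 0.167 x 0.5199 0.6399
top 362 yaw 5.49 dy/dz -0.0094 face y at lower edge 0.2411 mid 0.2408
  z 0.127 x 0.5159 0.5939
  z 0.137 x 0.5166 0.6379
  z 0.147 x 0.5174 0.6368
  z 0.157 x 0.518 0.6384
  z 0.167 x 0.5188 0.6409
[0.58138677 0.24435427 0.18830453] [-3.12575367  0.08758164  0.10288038]
[-0.45060463  0.56662313  0.00259162  1.82182531 -0.06218722  0.8311916
 -1.87325973]
```

Call:
arm_command(
  series=[
    [[0.2,-0.25,0],-0.004,255],
    [[0,0,-0.8],0,255],
    [[0,0,-0.8],0,255],
    [[0,0,0],0,255],
    [[0,0,0],0,255],
  ],
)

```text
time: 8.05
tool_pos: [0.5847, 0.2413, 0.172]
tcp_rot: [-3.125, 0.085, 0.098]
force: [0.0, 0.9, -2.9]
opening: 0.0072
```

```bash
python3 gm.py 3 0.090; python3 - <<'E'
from h import *
a=cv2.imread("pics/side3.png")[300:420,190:350]; b=cv2.imread("pics/top3.png")[190:310,100:260]
cv2.imwrite("pics/c3.png",cv2.convertScaleAbs(np.hstack([cv2.resize(i,(400,300),interpolation=cv2.INTER_CUBIC) for i in(a,b)]),alpha=1.3))
E
```

```text
side 1461 yaw 5.53 dy/dz -0.0118 face y at lower edge 0.2445 mid 0.2441
  z 0.105 x 0.52 0.6404
  z 0.115 x 0.5207 0.6401
  z 0.125 x 0.5216 0.641
  z 0.135 x 0.5227 0.6414
  z 0.145 x 0.5229 0.6434
top 331 yaw 5.36 dy/dz -0.009 face y at lower edge 0.2378 mid 0.2375
  z 0.105 x 0.5189 0.5987
  z 0.115 x 0.521 0.5953
  z 0.125 x 0.5201 0.6397
  z 0.135 x 0.521 0.6405
  z 0.145 x 0.5228 0.6413
[0.58455108 0.24134065 0.17216087] [-3.1252616   0.08487018  0.09773138]
```

View pics/c3.png

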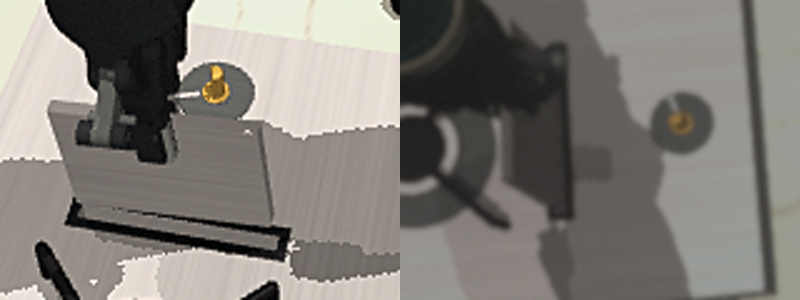

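The crops show the guard just above the slot and parallel to it, and the readings agree within 1 mm. Inserting now.

Call:
arm_command(
  series=[
    [[0,0.08,0],0,255],
    [[0,0,-0.6],0,255],
    [[0,0,-0.6],0,255],
    [[0,0,-0.6],0,255],
    [[0,0,-0.6],0,255],
    [[0,0,0],0,255],
  ],
)

```text
time: 8.65
tool_pos: [0.5846, 0.2418, 0.147]
tcp_rot: [-3.126, 0.084, 0.098]
force: [-0.9, 0.2, -2.7]
opening: 0.0067
```

Call:
arm_command(
  series=[
    [[0,0,-0.6],0,255],
    [[0,0,-0.6],0,255],
    [[0,0,-0.5],0,255],
    [[0,0,0],0,255],
  ],
)

```text
time: 8.98
tool_pos: [0.5834, 0.2421, 0.1292]
tcp_rot: [-3.126, 0.088, 0.098]
force: [-1.2, -1.8, 4.7]
opening: 0.0072
```

Call:
arm_command(
  series=[
    [[0,0,-0.3],0,255],
    [[0,0,0],0,200],
    [[0,0,0],0,150],
    [[0,0,0],0,120],
    [[0,0,0],0,120],
    [[0,0,0],0,120],
  ],
)

```text
time: 9.48
tool_pos: [0.5857, 0.2439, 0.13]
tcp_rot: [-3.123, 0.083, 0.098]
force: [-0.1, -0.8, -0.3]
opening: 0.0452
```

```bash
python3 gm.py 4 0.075; python3 - <<'E'
from h import *
for n in("side","top"):
    z=np.load(n+"4.npz"); P=cloud(z["d"],z["K"],z["R"],z["t"]); 
    m=(z["d"]>0)&(abs(P[...,1]-.242-.095*(P[...,0]-.578))<.008)&(P[...,2]>.1)&(P[...,2]<.16)
    for a in np.arange(.52,.64,.01):
        w=P[m&(abs(P[...,0]-a)<.004)]; print(n,a.round(2),w[:,2].max().round(4) if len(w) else None)
E
```

```text
side 789 yaw 5.35 dy/dz -0.0034 face y at lower edge 0.2452 mid 0.2451
  z 0.09 x 0.518 0.6375
  z 0.1 x 0.518 0.6382
  z 0.11 x 0.5181 0.5827
  z 0.12 x 0.5183 0.6376
  z 0.13 x 0.5182 0.6016
top 307 yaw 5.26 dy/dz 0.0043 face y at lower edge 0.2387 mid 0.2389
  z 0.09 x 0.5188 0.6372
  z 0.1 x 0.5175 0.6359
  z 0.11 x 0.5177 0.5884
  z 0.12 x 0.5175 0.5862
  z 0.13 x 0.5172 0.5843
[0.58551589 0.24377813 0.12988748] [-3.12304562  0.08366104  0.09784283]
side 0.52 0.1413
side 0.53 0.1408
side 0.54 0.1408
side 0.55 0.1403
side 0.56 0.1398
side 0.57 0.1408
side 0.58 0.1401
side 0.59 0.133
side 0.6 0.1389
side 0.61 None
side 0.62 0.1402
side 0.63 0.1403
top 0.52 0.1408
top 0.53 0.1405
top 0.54 0.142
top 0.55 0.1433
top 0.56 0.1421
top 0.57 0.141
top 0.58 0.141
top 0.59 0.1192
top 0.6 None
top 0.61 None
top 0.62 None
top 0.63 0.1401
```

The guard is seated: its top edge is at 0.140–0.141 m all along, level, and it dropped free when released. Next I lift off and go to the knob.

Call:
arm_command(
  series=[
    [[0,-0.1,1],0,120],
    [[0,0,1.5],0,110],
    [[0,0,2],0,100],
    [[0,0,2],0,85],
    [[0,0,1],0,85],
    [[0,0,0],0,85],
    [[0,0,0],0,85],
  ],
)

```text
time: 10.17
tool_pos: [0.5845, 0.2417, 0.209]
tcp_rot: [-3.124, 0.086, 0.098]
force: [0.5, 0.2, -0.3]
opening: 0.0566
```

Call:
arm_command(
  series=[
    [[-0.8,-2.3,0],-0.008,85],
    [[-0.8,-2.3,0],-0.008,85],
    [[-0.8,-2.3,0],-0.008,85],
    [[-0.8,-2.3,0],-0.008,85],
    [[-0.8,-2.3,0],-0.008,85],
    [[-0.8,-2.3,0],-0.008,85],
    [[-0.8,-2.3,0],-0.008,85],
    [[-0.8,-2.3,0],-0.008,85],
    [[-0.8,-2.3,0],-0.008,85],
    [[-0.8,-2.3,0],-0.008,85],
    [[-0.8,-2.3,0],-0.008,85],
    [[-0.8,-2.3,0],-0.008,85],
    [[0,0,0],0,85],
    [[0,0,0],0,85],
  ],
)

```text
time: 11.33
tool_pos: [0.4736, -0.0435, 0.1973]
tcp_rot: [-3.123, 0.105, 0.001]
force: [0.5, 0.8, 0.3]
opening: 0.0571
```

```bash
python3 gm.py 5 0.075 | tail -3; python3 -c "
from h import *
print(read_state()['joint_positions'])"
```

```text
z 0.12 x 0.5185 0.6368
  z 0.13 x 0.5173 0.6365
[ 0.47391438 -0.04281685  0.19732232] [-3.12344556  0.10476623  0.00324488]
[-0.04353634  0.39298806  0.06341298  2.14017145 -0.06157619  0.71523461
 -1.50353629]
```

Call:
arm_command(
  series=[
    [[0.6,0.4,-1],0,85],
    [[0.6,0.4,-1.5],0,85],
    [[0,0,-2],0,85],
    [[0,0,-2],0,85],
    [[0,0,-2],0,85],
    [[0,0,-2],0,85],
    [[0,0,-1],0,85],
    [[0,0,0],0,85],
    [[0,0,0],0,85],
  ],
)

```text
time: 12.18
tool_pos: [0.4959, -0.0181, 0.0716]
tcp_rot: [-3.115, 0.096, 0.026]
force: [0.3, 0.6, -0.5]
opening: 0.057
```

Call:
arm_command(
  series=[
    [[-0.5,-0.8,0],-0.01,85],
    [[-0.5,-0.8,0],-0.01,85],
    [[0,0,0],0,85],
    [[0,0,0],0,85],
    [[0,0,0],0,85],
  ],
)

```text
time: 12.6
tool_pos: [0.4869, -0.0342, 0.0732]
tcp_rot: [-3.115, 0.091, 0.006]
force: [0.2, -0.1, -0.6]
opening: 0.0563
```

Call:
arm_command(
  series=[
    [[-0.1,0,-1],0,85],
    [[0,0,-1.2],0,85],
    [[0,0,-1],0,85],
    [[0,0,-0.8],0,85],
    [[0,0,-0.6],0,85],
    [[0,0,0],0,85],
    [[0,0,0],0,85],
  ],
)

```text
time: 13.18
tool_pos: [0.4873, -0.0344, 0.0244]
tcp_rot: [-3.115, 0.087, 0.005]
force: [-0.5, 0.1, -0.3]
opening: 0.0572
```

```bash
python3 gm.py 6 0.075 | tail -1; python3 - <<'E'
from h import *
a=cv2.imread("pics/side6.png")[235:325,290:410]; b=cv2.imread("pics/top6.png")[245:335,240:360]
cv2.imwrite("pics/c6.png",cv2.convertScaleAbs(np.hstack([cv2.resize(i,(400,300),interpolation=cv2.INTER_CUBIC) for i in(a,b)]),alpha=1.6))
E
```

```text
[ 0.48745196 -0.03442819  0.02479973] [-3.11455922  0.08620019  0.00527704]
```

View pics/c6.png

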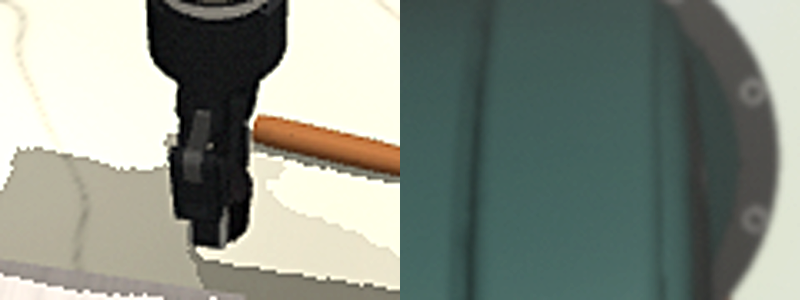

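The crops show the gripper around the (hidden) knob and clear of the spoon. Final 5 mm down, then close.

Call:
arm_command(
  series=[
    [[-0.15,0,-0.4],0,85],
    [[0,0,0],0,85],
    [[0,0,0],0,115],
    [[0,0,0],0,140],
    [[0,0,0],0,160],
    [[0,0,0],0,255],
    [[0,0,0],0,255],
    [[0,0,0],0,255],
    [[0,0,0],0,255],
    [[0,0,0],0,255],
  ],
)

```text
time: 14.12
tool_pos: [0.487, -0.0344, 0.0221]
tcp_rot: [-3.115, 0.083, 0.005]
force: [-0.8, 0.4, -0.8]
opening: 0.0343
```

Call:
arm_command(
  series=[
    [[0,0,0.6],0,255],
    [[0,0,1],0,255],
    [[0,0,1.5],0,255],
    [[0,0,2],0,255],
    [[0,0,2],0,255],
    [[0,0,2],0,255],
    [[0,0,2],0,255],
    [[0,0,1.5],0,255],
    [[0,0,1],0,255],
    [[0,0,0],0,255],
    [[0,0,0],0,255],
  ],
)

```text
time: 15.03
tool_pos: [0.4844, -0.0345, 0.1711]
tcp_rot: [-3.114, 0.081, 0.005]
force: [0.2, -0.0, -0.2]
opening: 0.0341
```

Call:
arm_command(
  series=[
    [[0.6,1.0,0],0.036,255],
    [[0.6,1.0,0],0.036,255],
    [[0.6,1.0,0],0.036,255],
    [[0.6,1.0,0],0.036,255],
    [[0.6,1.0,0],0.036,255],
    [[0.6,1.0,0],0.036,255],
    [[0.6,1.0,0],0.036,255],
    [[0.6,1.0,0],0.036,255],
    [[0.6,1.0,0],0.036,255],
    [[0.6,1.0,0],0.036,255],
    [[0.6,1.0,0],0.036,255],
    [[0.6,1.0,0],0.036,255],
    [[0.6,1.0,0],0.036,255],
    [[0.6,1.0,0],0.036,255],
    [[0.6,1.0,0],0.036,255],
    [[0.6,1.0,0],0.036,255],
    [[0,0,0],0,255],
    [[0,0,0],0,255],
    [[0,0,0],0,255],
  ],
)

```text
time: 16.62
tool_pos: [0.5887, 0.148, 0.1672]
tcp_rot: [-3.112, 0.086, 0.65]
force: [-0.1, -0.1, -0.5]
opening: 0.0345
```

```bash
cat > kn.py <<'E'
from h import *
import sys
Rg=R.from_euler('xyz',[-3.115,.083,.005]); tg=np.array([.487,-.0344,.0221]); k0=np.array([.4858,-.0341,0])
s=read_state(); Rn=R.from_euler('xyz',s["tcp_rot"]); D=Rn*Rg.inv()
k=s["tool_pos"]+D.apply(k0-tg); ax=D.apply([0,0,1]); yaw=D.as_euler('xyz')[2]
print("t",s["time"],"knob underside",k.round(4),"axis",ax.round(3),"pointer deg",np.degrees(yaw)-13,"to spindle",(np.array([.5875,.1423,.099])-k).round(4),"F",s["force"].round(1))
E
python3 kn.py; python3 - <<'E'
from h import *
for n in("side","top"):
    p,d,K,Rm,t=cam(n); np.savez(n+"7.npz",p=p,d=d,K=K,R=Rm,t=t); save(n+"7.png",p)
a=cv2.imread("pics/side7.png")[240:360,200:360]; b=cv2.imread("pics/top7.png")[170:290,140:300]
cv2.imwrite("pics/c7.png",cv2.convertScaleAbs(np.hstack([cv2.resize(i,(400,300),interpolation=cv2.INTER_CUBIC) for i in(a,b)]),alpha=1.6))
E
```

```text
t 16.6167 knob underside [0.5875 0.1475 0.1451] axis [ 0.004 -0.001  1.   ] pointer deg 23.93137555349437 to spindle [-0.     -0.0052 -0.0461] F [-0.1 -0.1 -0.5]
```

View pics/c7.png

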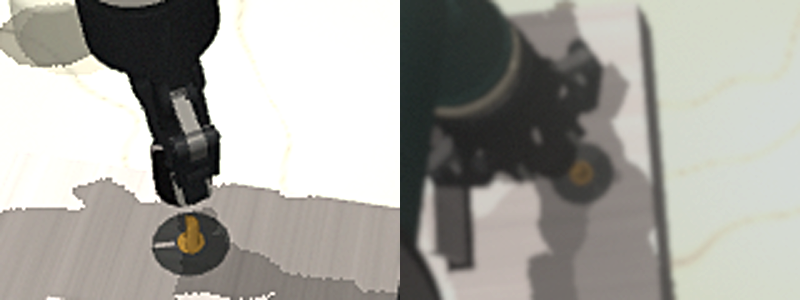

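The crops show the fingers with the knob just above the spindle and nothing knocked. The knob axis is vertical and the pointer is at 23.9°. I'll correct y and yaw and go down.

Call:
arm_command(
  series=[
    [[0,-0.25,0],-0.017,255],
    [[0,-0.25,0],-0.016,255],
    [[0,0,-0.9],0,255],
    [[0,0,-0.9],0,255],
    [[0,0,-0.8],0,255],
    [[0,0,-0.7],0,255],
    [[0,0,0],0,255],
    [[0,0,0],0,255],
  ],
)

```text
time: 17.38
tool_pos: [0.5865, 0.137, 0.1298]
tcp_rot: [-3.113, 0.091, 0.607]
force: [-0.5, -0.6, -0.6]
opening: 0.0347
```

```bash
python3 kn.py
```

```text
t 17.3833 knob underside [0.5852 0.1365 0.1077] axis [0.008 0.003 1.   ] pointer deg 21.461937668782383 to spindle [ 0.0023  0.0058 -0.0087] F [-0.5 -0.6 -0.6]
```

Call:
arm_command(
  series=[
    [[0.2,0.5,0],0.005,255],
    [[0,0,0],0,255],
    [[0,0,0],0,255],
    [[0,0,0],0,255],
  ],
)

```text
time: 17.72
tool_pos: [0.5889, 0.1434, 0.1296]
tcp_rot: [-3.113, 0.091, 0.613]
force: [0.2, 0.6, -0.5]
opening: 0.0344
```

```bash
python3 kn.py
```

```text
t 17.7167 knob underside [0.5876 0.1429 0.1075] axis [0.008 0.003 1.   ] pointer deg 21.83123313470589 to spindle [-0.0001 -0.0006 -0.0085] F [ 0.2  0.6 -0.5]
```

Within 1 mm. Descending gently onto the spindle.

Call:
arm_command(
  series=[
    [[0,-0.05,-0.4],0,255],
    [[0,0,-0.4],0,255],
    [[0,0,-0.3],0,255],
    [[0,0,0],0,255],
  ],
)

```text
time: 18.05
tool_pos: [0.5896, 0.143, 0.1187]
tcp_rot: [-3.113, 0.089, 0.613]
force: [0.1, 0.9, 0.3]
opening: 0.0341
```

```bash
python3 kn.py
```

```text
t 18.05 knob underside [0.5883 0.1425 0.0966] axis [0.006 0.002 1.   ] pointer deg 21.850936976237477 to spindle [-0.0008 -0.0002  0.0024] F [0.1 0.9 0.3]
```

Call:
arm_command(
  series=[
    [[-0.05,0,-0.3],0,255],
    [[0,0,-0.3],0,255],
    [[0,0,0],0,255],
  ],
)

```text
time: 18.3
tool_pos: [0.5888, 0.1425, 0.1118]
tcp_rot: [-3.113, 0.09, 0.613]
force: [0.0, -0.1, -0.4]
opening: 0.0345
```

```bash
python3 kn.py
```

```text
t 18.3 knob underside [0.5875 0.142  0.0897] axis [0.006 0.003 1.   ] pointer deg 21.823518026100572 to spindle [0.     0.0003 0.0093] F [ 0.  -0.1 -0.4]
```

The knob is 9 mm past the tip without force, so it is sliding on.

Call:
arm_command(
  series=[
    [[0,0,-0.3],0,255],
    [[0,0,-0.3],0,255],
    [[0,0,-0.2],0,255],
    [[0,0,0],0,255],
  ],
)

```text
time: 18.63
tool_pos: [0.5892, 0.1428, 0.1035]
tcp_rot: [-3.114, 0.089, 0.613]
force: [-1.3, -1.1, 4.7]
opening: 0.0342
```

```bash
python3 kn.py
```

```text
t 18.6333 knob underside [0.5879 0.1423 0.0814] axis [0.006 0.002 1.   ] pointer deg 21.821178965913006 to spindle [-0.0004 -0.      0.0176] F [-1.3 -1.1  4.7]
```

Call:
arm_command(
  series=[
    [[0,0,-0.2],0,255],
    [[0,0,-0.2],0,255],
    [[0,0,-0.1],0,255],
  ],
)

```text
time: 18.88
tool_pos: [0.5892, 0.1428, 0.1004]
tcp_rot: [-3.114, 0.09, 0.613]
force: [-1.6, -0.5, 7.5]
opening: 0.0346
```

```bash
python3 kn.py
```

```text
t 18.8833 knob underside [0.5879 0.1423 0.0783] axis [0.006 0.003 1.   ] pointer deg 21.80794393896383 to spindle [-0.0004  0.      0.0207] F [-1.6 -0.5  7.5]
```

Call:
arm_command(
  series=[
    [[0,0,-0.3],0,255],
    [[0,0,-0.3],0,255],
  ],
)

```text
time: 19.05
tool_pos: [0.5894, 0.1428, 0.099]
tcp_rot: [-3.114, 0.091, 0.612]
force: [-6.1, -2.2, 28.7]
opening: 0.0343
```

Call:
arm_command(
  series=[
    [[0,0,-0.3],0,255],
    [[0,0,-0.3],0,255],
  ],
)

```text
time: 19.22
tool_pos: [0.5894, 0.1428, 0.0992]
tcp_rot: [-3.114, 0.093, 0.611]
force: [-5.0, -1.1, 18.4]
opening: 0.0344
```

```bash
python3 kn.py
```

```text
t 19.2167 knob underside [0.588  0.1423 0.0772] axis [0.009 0.005 1.   ] pointer deg 21.741593495418023 to spindle [-0.0005  0.      0.0218] F [-5.  -1.1 18.4]
```

```bash
python3 - <<'E'
from h import *
for i in range(4):
    for n in("side","top"):
        p,d,K,Rm,t=cam(n); save(n+f"8{i}.png",p)
    s=read_state(); print(s["time"],s["tool_pos"].round(4),s["force"].round(1),s["opening"])
a=cv2.imread("pics/side80.png"); c=a[200:320,200:360]
cv2.imwrite("pics/c8.png",np.hstack([cv2.resize(a,(400,300)),cv2.convertScaleAbs(cv2.resize(c,(400,300),interpolation=cv2.INTER_CUBIC),alpha=1.3)]))
E
python3 kn.py
```

```text
19.3167 [0.5893 0.1429 0.0992] [-4.1 -1.5 19.8] 0.03448918596855431
19.4167 [0.5893 0.1429 0.0992] [-4.7 -1.5 19.6] 0.03456354486473563
19.5167 [0.5894 0.1429 0.0992] [-4.2 -1.6 19.9] 0.03418074183151161
19.6167 [0.5894 0.1429 0.0992] [-5.1 -0.6 19.5] 0.034313904999673114
t 19.6167 knob underside [0.588  0.1423 0.0771] axis [0.009 0.005 1.   ] pointer deg 21.742249931760718 to spindle [-0.0005 -0.      0.0219] F [-5.1 -0.6 19.5]
```

View pics/c8.png

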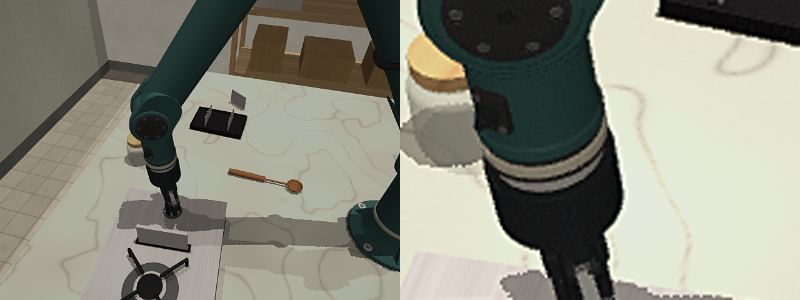

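The view shows the guard in its slot, the knob gone from the worktop, the jar and spoon in place, and the gripper on the spindle. The push holds steady at about 19.6 N, more than twice the 9 N at the stop. Handing in.

```bash
python3 -c "
from rig import close_job
print(close_job())"
```

```text
the job is handed in; nothing more can be done
None
```

The splash guard is in its slot and released, and the knob is on the spindle, pressed to the stop and still held. I handed the job in at about 19.6 s of the allowed 54 s.

- **Guard:** I took the 120 mm plate from the rack, not the 81 mm look-alike lying on the worktop. After release its top edge measured 0.140–0.141 m and level at nearly every point I could see, against 0.140 m for fully seated.
- **Knob:** I turned it to about 22° to match the spindle's tick and it slid on with almost no force. It ended about 21.9 mm below the spindle's rest height, against 21 mm expected. That figure comes from arm positions and camera measurements. The push held steady at 19.5–19.9 N over the last 0.4 s; the spring needs 9 N at the stop.
- **Bystanders:** The last picture shows the jar and spoon where they were. The mug was behind the arm in that view, so I did not check it again, but no move went near it.

**What did not agree:**
- The tool drifted up to about 6° off vertical during the moves. The knob itself stayed within about 0.6° of vertical, by calculation.
- The knob's pointer angle read between −11° and −29°, depending on the camera and the assumed centre; I used −13°. The knob was hidden by the fingers at the end, so I could not confirm its angle visually.

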